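# Hang the lens rinse basket on the drip stand

## Robot

A 6-joint arm with a two-finger parallel gripper is mounted at the origin on a cart in front of the work surface, level with it; the furniture and walls round the work are solid. World frame = base frame: x ahead of the robot, y to its left, z up, the work surface at z = 0. Lengths are in m, angles in rad, forces in N, time in s.
With the tool pointing down it reaches from about 0.375 to 0.975 m from the base axis. Payload 3.8 kg.
Tool frame: the origin (TCP) lies midway between the tips of the shut fingers; the grasp point (between the pads) lies 19 mm behind it; z points along the fingers, y is the line along which they close (so a half turn about z gives the same grasp; the last joint's range is limited). The gripper opens to 88 mm and grips with 3 to 60 N. Pads are 18 mm wide; open, the fingers measure 123 mm over their backs; the gripper's body (75 mm by 187 mm) begins 45 mm behind the grasp point.
Start: joints at [1.074, 0.264, 1.604, -0, 1.274, -0.037], TCP at [0.3, 0.605, 0.239] pointing down, gripper open.
Joint ranges: [-2.63, 2.63], [-0.94, 2.18], [0.31, 2.57], [-1.31, 4.45], [0, 2.66], [-2.55, 2.55]. Speed limits (rad/s): [2.57, 2.57, 3.14, 3.14, 3.14, 3.14].

## Interface

Orientations are given as a rotation vector (axis times angle).
In Python, from cell import manip, inverse_kinematics, cams, order gives the robot as it stands. Calls block until the motion is done:
- manip.move_pose(position, orientation): joint-space move of the TCP to a pose.
- manip.move_linear(position, rate=0.15, rot=None): straight line of the TCP; rot=None keeps the orientation; rate is the mean speed in m/s.
- manip.set_joints(angles): joint-space move.
- manip.set_gripper(opening, force=None): finger opening in m; force is the grip in N (None keeps the last); returns when the fingers have stopped.
- manip.dwell(seconds).
- inverse_kinematics(position, orientation): joint angles nearest the present ones, or None.
- manip.state(): the state.
- cams.capture(name): name is "side" or "top" or "wrist"; returns a dict with "image" (480x640x3 uint8, blue, green, red), "z_map" (480x640 float32, m along the optical axis (not along the pixel's ray), 0 where there is no reading), "intrinsics" (3x3 intrinsics, pixels), "position" and "orientation" of the camera in the world; the wrist camera has in their place "T_tool_cam" (4x4, takes a point from camera to tool coordinates, whose origin is the TCP and whose axes are the flange's). Camera axes: x right, y down, z forward; pixel columns grow to the right and rows downward; lengths in m; the calibration is good to about 2 mm. A picture is of the moment at which its call begins: read the wrist's pose just before it.
A pose or a line that the arm cannot do raises manip.IKError and nothing moves.
- order.close_job(): hands the job in, once; it reports no verdict.
The state is a dict: "clock": time; "joint_pos": joint angles; "joint_velocities": joint speeds; "tau": joint torques, N m; "tool_pos": TCP position; "tcp_rot": TCP orientation; "contact_force": force on the tool from outside, world axes, zero at the start; "moment": the same for the moment, N m; "gripper_width": finger opening in m.
Only numpy, scipy, OpenCV 4.12 (cv2) and the standard library are available. Lean on these libraries where they do the work, as an engineer would, in place of code of your own. Each camera call takes 0.05 s, during which the arm holds its last target. There are 200 camera calls.

## Task

Pick up the small wire rinse basket with the blue grip and hang it by its bow handle on the hook of the drip stand, so that it hangs free and level over the tray, handle crosswise on the hook. Keep the lens in the basket, leave the other things where they are, and let go once it hangs still.

Things in the scene. Friction and masses are not known exactly. Their poses are not given: they have to be found in the camera images.
- basket_grip (a point): Centre of the moulded blue grip on top of the handle, the place to pinch; 146 mm above the underside, over the middle of the basket. Grip: 16 mm in x, 22 mm in y, 30 mm high, on a narrower neck. Axes are the basket's: x across the handle (the hook passes under the bar along x, from either side), y along the handle, z up.
- handle_bar (a point): Middle of the bow handle's top, on the centre line of its 6 mm round steel bar, 28 mm below the grip's centre. Axes as the basket's. The bow lies in the y-z plane and is fixed to the ends of the basket at y = +-56 mm; its top is straight and level for 26 mm to either side of the middle, then curves down. 69 mm of free height between the bar and the basket's rim.
- basket: The loose wire rinse basket, an open box 84 mm in x, 114 mm in y, 46 mm high (161 mm with handle and grip), about 0.2 kg. Origin at the centre of its underside. Floor 4 mm, walls 3 mm thick. The lens lies in it.
- lens_center (a point): Centre of the loose clear lens blank (disc, 65 mm across, 7 mm thick, 20 g) that lies flat on the basket's floor.
- hook_seat (a point): Where the handle bar should rest: top of the hook's arm, a level flat steel strip 24 mm wide (y), 6 mm thick, 174 mm above the table. Axes are the stand's: -x along the arm to the free tip, +x to the post, z up. The arm is flat from 28 mm on the -x side to the post, 78 mm on the +x side; at -x it turns up to a red tip, 28 to 42 mm out, whose top is 22 mm above this point. Nothing else is higher than 3 mm above it.
- stand: The drip stand, fixed to the table. Origin on the table near the foot of its steel post; a shallow grey tray (150 by 140 mm, 14 mm high) lies under the hook, from 10 to 160 mm on its -x side. The hook points along its -x.
- oil_can: Small red oil can with a bent spout, 68 x 81 x 152 mm, standing behind the stand; a bystander. Origin under its centre.
- tape_roll: Roll of masking tape lying flat, 95 mm across, 24 mm high; a bystander. Origin under its centre.
- glue_bottle: White bottle with a red spout, 40 mm across, 117 mm high, standing; a bystander. Origin under its centre.
- pliers: Green-handled pliers lying flat at the left front, 150 mm long, 12 mm high; a bystander. Origin under the centre.

How it is judged:
By the outcome, as a careful person would: the job done as asked, in the order asked, and still so for the second after the job is handed in, with the robot touching nothing.
It also fails if it takes over 43 s, if anything falls off the work surface, if the arm or the gripper's body presses on something with over 40 N, if the wrist force passes 120 N, or if a joint passes its speed limit or range.

## Working session

There is one attempt and no reset: what is moved stays moved. The work goes in short steps, each a Python script; the robot and the scene stay as the last script left them, time stands still between calls to the robot, and variables do not carry over. Pictures are saved under pics/ and viewed, on a budget of 10 in all, crops included, one or two more only if the job needs it, and the job is handed in when it is done.

```bash
ls; mkdir -p pics; cat > h.py <<'E'
import numpy as np, cv2
from scipy.spatial.transform import Rotation as R
from cell import manip, inverse_kinematics, cams, order
def rotm(o):
    o=np.array(o,float)
    return o if o.shape==(3,3) else (R.from_rotvec(o).as_matrix() if o.size==3 else R.from_quat(o).as_matrix())
def cap(n):
    s=manip.state(); c=cams.capture(n)
    if n=="wrist":
        T=np.eye(4);T[:3,:3]=rotm(s["tcp_rot"]);T[:3,3]=s["tool_pos"]; T=T@np.array(c["T_tool_cam"])
    else:
        T=np.eye(4);T[:3,:3]=rotm(c["orientation"]);T[:3,3]=c["position"]
    c["T"]=T; return c
def cloud(c):
    z=c["z_map"];K=np.array(c["intrinsics"]);v,u=np.mgrid[:480,:640]
    p=np.stack([(u-K[0,2])/K[0,0]*z,(v-K[1,2])/K[1,1]*z,z],-1)@c["T"][:3,:3].T+c["T"][:3,3]
    p[z==0]=np.nan; return p
E
python3 - <<'E'
from h import *
for n in("side","top","wrist"):
    c=cap(n); cv2.imwrite(f"pics/{n}0.png",c["image"]); np.savez(f"{n}0.npz",p=cloud(c),im=c["image"],T=c["T"],K=c["intrinsics"]); print(n,c["T"].round(3).tolist())
    if n!="wrist": print(c["orientation"])
print(manip.state())
E
```

```text
pics
side [[0.872, -0.26, 0.414, 0.227], [-0.489, -0.47, 0.735, -0.575], [0.003, -0.844, -0.537, 0.587], [0.0, 0.0, 0.0, 1.0]]
[-2.08315563  0.54181314 -0.30215819]
top [[0.024, -0.981, 0.19, 0.411], [-1.0, -0.021, 0.015, 0.077], [-0.011, -0.19, -0.982, 1.061], [0.0, 0.0, 0.0, 1.0]]
[-2.13897785  2.09088603 -0.18928957]
wrist [[0.444, 0.859, 0.256, 0.233], [0.896, -0.425, -0.129, 0.638], [-0.002, 0.287, -0.958, 0.382], [0.0, 0.0, 0.0, 1.0]]
{'clock': 0.15, 'joint_pos': array([ 1.07411782e+00,  2.64606138e-01,  1.60506099e+00, -6.24597002e-06,
        1.27372614e+00, -3.69255035e-02]), 'joint_velocities': array([ 0.00017896, -0.00114335, -0.00421167,  0.00084724, -0.00183803,
        0.00112857]), 'tau': array([ 2.29054358e-04, -5.02847707e+01, -3.57469940e+01,  7.28101493e-02,
        2.49039632e-02, -7.77764626e-05]), 'tool_pos': array([0.29926642, 0.60440551, 0.23765612]), 'tcp_rot': array([-7.15724803e-01, -3.05849449e+00,  2.73039184e-03]), 'contact_force': array([-0.01324565, -0.02687837,  1.04214067]), 'moment': array([-0.01301096, -0.01029687,  0.01535202]), 'gripper_width': 0.08838854860563011}
```

View pics/top0.png

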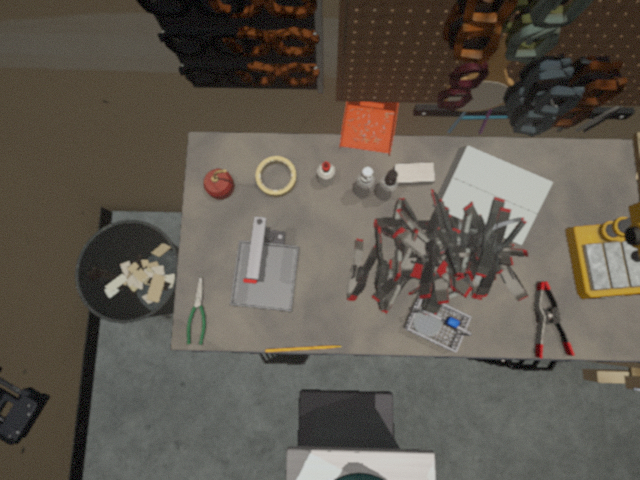

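View pics/side0.png

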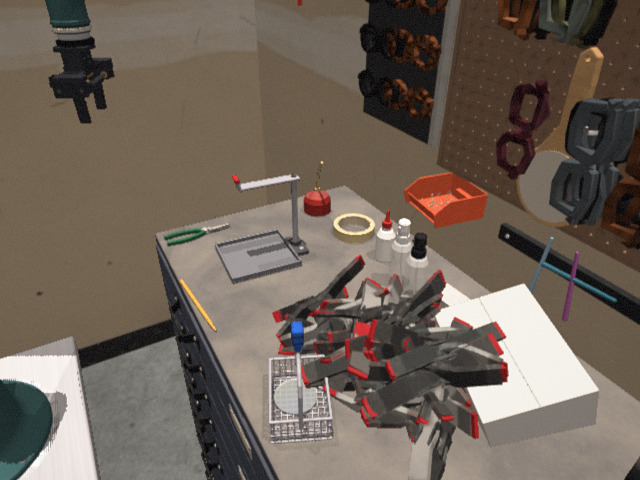

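The top view shows the blue grip at about (453,323) beside a tall clamp pile. The red hook tip is at (248,281), the post near (262,222) and the tray at (265,275). In the side view the grip is at (297,336) and the red tip at (236,180).

```bash
python3 - <<'E'
from h import *
def blob(im,lo,hi,box):
    h=cv2.cvtColor(im,cv2.COLOR_BGR2HSV); m=cv2.inRange(h,lo,hi); k=np.zeros_like(m);x0,y0,x1,y1=box;k[y0:y1,x0:x1]=m[y0:y1,x0:x1];return k>0
D={n:np.load(n+"0.npz") for n in("side","top")}
B=((100,120,60),(125,255,255)); Rd=((0,150,80),(6,255,255))
for nm,rng,bs,bt in(("grip",B,(280,310,315,360),(435,305,475,340)),("tip",Rd,(225,170,250,195),(235,270,262,292))):
    rays=[]
    for n,b in(("side",bs),("top",bt)):
        d=D[n]; m=blob(d["im"],*rng,b); v,u=np.nonzero(m); p=d["p"][m]; 
        print(nm,n,m.sum(),(u.min(),u.max(),v.min(),v.max()),"med",np.nanmedian(p,0).round(4),"min",np.nanmin(p,0).round(3),"max",np.nanmax(p,0).round(3))
        r=d["T"][:3,:3]@np.linalg.inv(d["K"])@[(u.min()+u.max())/2,(v.min()+v.max())/2,1]; rays.append((d["T"][:3,3],r/np.linalg.norm(r)))
    A=sum(np.eye(3)-np.outer(r,r) for o,r in rays); b=sum((np.eye(3)-np.outer(r,r))@o for o,r in rays); x=np.linalg.solve(A,b)
    print(" tri",x.round(4),[np.linalg.norm(np.cross(x-o,r)).round(4) for o,r in rays])
# arm: top view points with height .16-.19 around stand
p=D["top"]["p"]; 
s=np.zeros(p.shape[:2],bool); s[205:295,225:300]=1
q=p[s&(abs(p[...,2]-.174)<.012)]; print("arm",len(q)); 
r=cv2.minAreaRect(q[:,:2].astype(np.float32)); print(r, cv2.boxPoints(r).round(3).tolist())
q=p[s&(abs(p[...,2]-.012)<.008)]; r=cv2.minAreaRect(q[:,:2].astype(np.float32)); print("tray",r,cv2.boxPoints(r).round(3).tolist())
# height map of pile round the basket (both clouds), 2cm cells
P=np.concatenate([D[n]["p"].reshape(-1,3) for n in D]); P=P[~np.isnan(P).any(1)]
xs=np.arange(.30,.66,.02); ys=np.arange(.12,-.42,-.02)
print("x:",(xs*100).round().astype(int))
for y in ys:
    print("%4d"%round(y*100),*["%3d"%(100*P[(abs(P[:,0]-x)<.01)&(abs(P[:,1]-y)<.01),2].max(initial=-.01)) for x in xs])
E
python3 - <<'E'
import cv2
a=cv2.imread('pics/top0.png')[230:360,340:500]; b=cv2.imread('pics/side0.png')[310:450,250:420]
cv2.imwrite('pics/c0.png',cv2.hconcat([cv2.resize(a,(400,400)),cv2.resize(b,(400,400))]))
E
```

```text
grip side 311 (np.int64(290), np.int64(302), np.int64(321), np.int64(351)) med [ 0.4236 -0.1723  0.1566] min [ 0.415 -0.179  0.032] max [ 0.491 -0.041  0.163]
grip top 99 (np.int64(446), np.int64(459), np.int64(317), np.int64(327)) med [ 0.4257 -0.1634  0.1611] min [ 0.416 -0.221  0.001] max [ 0.435 -0.153  0.165]
 tri [ 0.425  -0.1672  0.1468] [np.float64(0.001), np.float64(0.001)]
tip side 37 (np.int64(232), np.int64(239), np.int64(175), np.int64(183)) med [0.4926 0.2202 0.1951] min [ 0.489  0.21  -0.19 ] max [0.764 1.024 0.197]
tip top 36 (np.int64(244), np.int64(256), np.int64(279), np.int64(282)) med [0.4939 0.2244 0.1959] min [0.49  0.212 0.193] max [0.496 0.235 0.199]
 tri [0.4937 0.2239 0.1927] [np.float64(0.0003), np.float64(0.0003)]
arm 766
((0.5600283145904541, 0.22020414471626282), (0.024383611977100372, 0.12599819898605347), 85.49571228027344) [[0.4959999918937683, 0.21299999952316284], [0.621999979019165, 0.2029999941587448], [0.6240000128746033, 0.22699999809265137], [0.49799999594688416, 0.2370000034570694]]
tray ((0.5854796171188354, 0.2334621250629425), (0.212219551
[... 1660 characters left out ...]
 10  10
 -24  -1  -1  -1   0   0   0   0   4   0   7   8  10  11  12  12  12  12  12
 -26  -1  -1  -1   0   0   0   0   0   0   7   8  10  11  11  11  12  12  13
 -28  -1  -1  -1   0   0   0   0   0   0   0   7   8   8  10  11  11  12  13
 -30  -1  -1  -1   0   0   0   0   0   0   0   0   4   7   7  12  12  13  13
 -32  -1  -1  -1   0   0   0   0   0   0   0   4   5   7   7   8  12  13  13
 -34  -1  -1  -1   0   0   0   0   0   0   2   4   5   5   3   9   7   7  12
 -36  -1  -1  -1   0   0   0   0   0   0   2   4   3   1   0   7   6   7   8
 -38  -1  -1  -1   2   3   2   0   0   0   0   0   0   0   0   0   0   0   0
 -40  -1  -1  -1   0   2   3   2   3   2   2   3   3   0   0   0   0   0   0
```

View pics/c0.png

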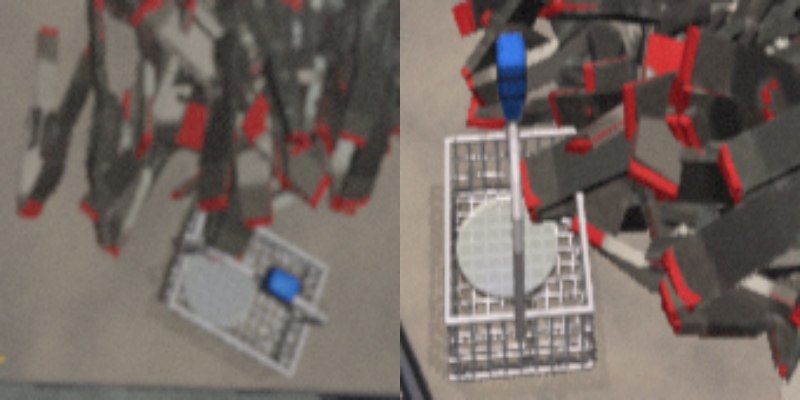

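The triangulated grip is at (0.425,-0.167,0.147), and its height agrees with the stated 0.146. The handle runs at about -27° yaw, with a clamp leaning near the basket's far (+x) rim. Next I'll go above the grip and take a closer look with the wrist camera.

```bash
cat >> h.py <<'E'
def ori(yaw): # tool down, tool y along world dir (-sin,cos)(yaw) or opposite, nearest joint-6 centre
    best=None
    for f in(0,np.pi):
        a=yaw+f; y=np.array([-np.sin(a),np.cos(a),0]); z=np.array([0,0,-1.]); M=np.stack([np.cross(y,z),y,z],1)
        yield R.from_matrix(M).as_rotvec()
E
python3 - <<'E'
from h import *
pos=[.425,-.167,.285]
best=None
for o in ori(np.deg2rad(-27)):
    q=inverse_kinematics(pos,o); print(None if q is None else np.round(q,2))
    if q is not None and (best is None or abs(q[5])<abs(best[1][5])): best=(o,q)
print(best[0]); manip.move_pose(pos,best[0]); manip.dwell(.2)
c=cap("wrist"); cv2.imwrite("pics/w1.png",c["image"]); np.savez("w1.npz",p=cloud(c),im=c["image"],T=c["T"],K=c["intrinsics"])
print(manip.state()["clock"],np.array(c["T_tool_cam"]).round(3).tolist(),manip.state()["tool_pos"])
E
```

```text
[-0.43 -0.19  1.99  0.    1.34 -1.53]
[-0.43 -0.19  1.99 -0.    1.34  1.61]
[0.73339024 3.0547902  0.        ]
3.1583 [[-0.0, -0.958, -0.287, 0.074], [1.0, -0.0, 0.0, 0.0], [-0.0, -0.287, 0.958, -0.144], [0.0, 0.0, 0.0, 1.0]] [ 0.42517181 -0.16667843  0.28492599]
```

View pics/w1.png

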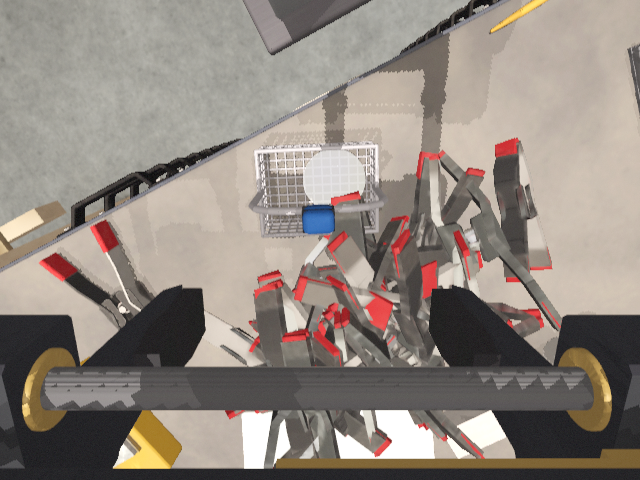

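The wrist view shows the grip at (318,219), with the bow running horizontally along image x, so the yaw estimate holds. One clamp passes over the far wall and under the bar, its red tip at (345,197) above the lens. I'll measure that clamp in basket coordinates.

```bash
python3 - <<'E'
from h import *
a=np.deg2rad(-27); ex=np.array([np.cos(a),np.sin(a)]);ey=np.array([-np.sin(a),np.cos(a)])
d=np.load("w1.npz"); P=d["p"]; im=d["im"]; h=cv2.cvtColor(im,cv2.COLOR_BGR2HSV)
m=cv2.inRange(h,(100,120,60),(125,255,255))>0; q=P[m]; q=q[q[:,2]>.13]; print("grip",q.mean(0).round(4),np.percentile(q,[2,98],axis=0).round(4).tolist())
b=np.stack([(P[...,:2]-[.425,-.167])@ex,(P[...,:2]-[.425,-.167])@ey,P[...,2]],-1)
# bar points
k=(b[...,2]>.108)&(b[...,2]<.126)&(abs(b[...,0])<.02)&(abs(b[...,1])<.045); q=P[k]; v=np.polyfit(b[k][:,1],b[k][:,0],1); print("bar",k.sum(),"dx/dy,off",v, b[k].mean(0))
# rim
k=(b[...,2]>.040)&(b[...,2]<.052)&(abs(b[...,0])<.06)&(abs(b[...,1])<.075)&(h[...,1]<60)&(h[...,2]>130); q=b[k]; print("rim",k.sum(),q.min(0),q.max(0))
# red clamp tip
m=(cv2.inRange(h,(0,150,80),(6,255,255))|cv2.inRange(h,(174,150,80),(180,255,255)))>0; k=m.copy();k[:]=0;k[185:206,325:365]=m[185:206,325:365]; print("redtip",b[k].min(0).round(3),b[k].max(0).round(3))
for n in("side0","top0","w1"):
    d=np.load(n+".npz");P=d["p"].reshape(-1,3);P=P[~np.isnan(P).any(1)];q=np.c_[(P[:,:2]-[.425,-.167])@ex,(P[:,:2]-[.425,-.167])@ey,P[:,2]]
    print(n,"rows x -4..10cm cols y -7..9cm, min/max mm above 52")
    for x in np.arange(-.04,.11,.01):
        print("%4d"%round(x*1e3),*["%7s"%("" if not len(t) else "%d/%d"%(t.min()*1e3,t.max()*1e3)) for y in np.arange(-.06,.1,.01) for t in [q[(abs(q[:,0]-x)<.005)&(abs(q[:,1]-y)<.005)&(q[:,2]>.05),2]]])
E
```

```text
grip [ 0.4227 -0.1636  0.1566] [[0.4146, -0.1743, 0.1397], [0.4325, -0.1537, 0.1605]]
bar 628 dx/dy,off [-0.04730717 -0.00182612] [-0.00179635 -0.00062917  0.11722617]
rim 1531 [-0.04629566 -0.05701964  0.04054325] [0.04284285 0.06075355 0.0517403 ]
redtip [nan nan nan] [nan nan nan]
side0 rows x -4..10cm cols y -7..9cm, min/max mm above 52
 -40                   50/50                                                                                                        
 -30                                                                                                                                
 -20                                                                                                                                
 -10                                         135/161 143/163 159/162                                                                
   0   51/97  51/113 109/118 115/122 117/122 119/162 120/163 160/162                           55/55   50/57                        
  10   55/87  59/102                         133/162 121/161 152/160           50/50   50/52
[... 4639 characters left out ...]
/65  50/127  50/129 109/122  91/110
  60                                           89/92   89/89   90/96  80/111   77/88   69/82   50/73   50/72  60/126 110/122  93/110
  70                                   88/90   88/96   89/97   88/98  54/111  79/110   75/93   50/81   57/78  56/123 109/121  94/110
  80                   50/67   54/58   83/88   84/92   87/94   89/96  55/108  54/110  81/105   75/99  63/106  55/118  67/119  95/108
  90   55/58   50/66   50/73   52/69   80/85   80/87  82/143  83/146  86/110  54/114  89/106   90/99  75/107  71/113  97/116  95/107
 100   53/62   59/70   68/78   54/77   51/60   81/83  71/146  74/155  81/155  99/116  89/115  91/100  96/105  85/109 104/114  97/114
```

```bash
python3 - <<'E'
import cv2,numpy as np
a=cv2.imread('pics/w1.png')[135:270,230:410]; b=cv2.imread('pics/side0.png')[340:450,260:350]
cv2.imwrite('pics/c1.png',cv2.hconcat([cv2.resize(a,(460,345),interpolation=2),cv2.resize(b,(282,345),interpolation=2)]))
E
```

```text
(no output)
```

View pics/c1.png

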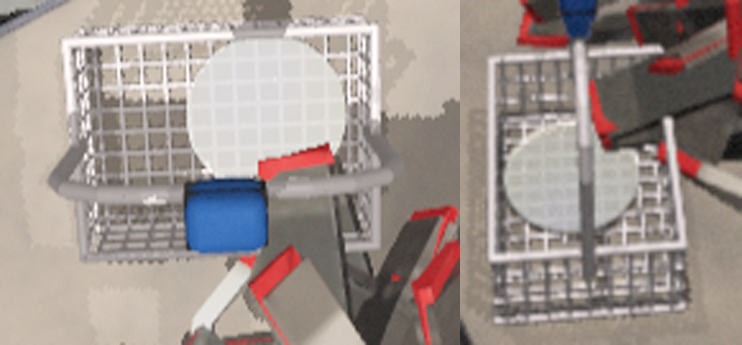

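```bash
python3 - <<'E'
from h import *
a=np.deg2rad(-27); ex=np.array([np.cos(a),np.sin(a)]);ey=np.array([-np.sin(a),np.cos(a)])
for n in("side0","w1","top0"):
    d=np.load(n+".npz");P=d["p"];h=cv2.cvtColor(d["im"],cv2.COLOR_BGR2HSV)
    b=np.stack([(P[...,:2]-[.4245,-.166])@ex,(P[...,:2]-[.4245,-.166])@ey,P[...,2]],-1)*1e3
    red=((h[...,0]<8)|(h[...,0]>172))&(h[...,1]>120)
    dark=(h[...,2]<105)&(h[...,1]<90)
    box=(b[...,0]>-10)&(b[...,0]<60)&(b[...,1]>-5)&(b[...,1]<60)&(b[...,2]>12)&(b[...,2]<100)
    for nm,m in(("red",red),("dark",dark)):
        v,u=np.nonzero(m&box); q=b[v,u]; print(n,nm,len(q))
        for x in range(-10,60,5):
            t=q[(q[:,0]>=x)&(q[:,0]<x+5)]
            if len(t): print("  x%d n%d y %d..%d z %d..%d"%(x,len(t),t[:,1].min(),t[:,1].max(),t[:,2].min(),t[:,2].max()), "u%d-%d v%d-%d"%(u[(q[:,0]>=x)&(q[:,0]<x+5)].min(),u[(q[:,0]>=x)&(q[:,0]<x+5)].max(),v[(q[:,0]>=x)&(q[:,0]<x+5)].min(),v[(q[:,0]>=x)&(q[:,0]<x+5)].max()))
d=np.load("side0.npz");P=d["p"]
b=np.stack([(P[...,:2]-[.4245,-.166])@ex,(P[...,:2]-[.4245,-.166])@ey,P[...,2]],-1)*1e3
for v in range(354,396,4): print(v,*["%d,%d,%d"%tuple(b[v,u]) if np.isfinite(b[v,u,0]) else "-" for u in range(300,336,4)])
E
```

```text
side0 red 206
  x5 n43 y 13..38 z 39..47 u301-304 v366-382
  x10 n28 y 12..25 z 26..43 u305-307 v375-386
  x15 n5 y 15..17 z 39..42 u308-309 v379-381
  x30 n5 y 21..25 z 68..74 u320-321 v360-362
  x35 n36 y 10..40 z 22..82 u322-325 v358-391
  x40 n24 y 8..22 z 25..87 u325-329 v358-388
  x45 n28 y 8..16 z 16..87 u329-332 v358-395
  x50 n30 y 6..17 z 14..87 u332-335 v357-396
  x55 n7 y 11..20 z 19..87 u336-338 v355-392
side0 dark 844
  x-5 n5 y 54..56 z 33..57 u295-295 v353-364
  x5 n8 y 33..57 z 33..48 u302-304 v362-369
  x10 n36 y 22..40 z 41..50 u305-307 v364-377
  x15 n82 y 10..40 z 26..52 u308-311 v363-387
  x20 n81 y 12..42 z 26..55 u311-314 v361-386
  x25 n94 y 12..57 z 18..57 u314-318 v358-387
  x30 n91 y 14..56 z 21..67 u318-321 v358-385
  x35 n75 y 10..56 z 20..59 u321-325 v357-392
  x40 n62 y 1..33 z 17..84 u325-328 v356-399
  x45 n91 y 11..37 z 24..89 u328-332 v354-387
  x50 n103 y 7..38 z 12..85 u332-336 v353-397
  x55 n116 y 3..59 z 12..86 u334-339 v346-399
w1 red 415
  x0 n69 y 22..41 z 30..45 u340-359 v191-197
  x5 n109 y 14..42 z 33..46 u331-360 v196-201
  x10 n19 y 14
[... 1797 characters left out ...]
5,68 38,14,79 43,9,85 49,11,83
366 4,-29,122 9,38,47 15,36,49 21,33,52 27,34,50 33,31,53 39,29,55 44,28,56 50,27,57
370 4,-32,117 9,31,46 15,29,48 21,28,48 27,26,50 33,27,49 38,24,52 44,23,53 50,22,54
374 4,-38,117 9,27,42 15,24,45 21,24,45 27,21,47 32,20,49 38,18,51 44,17,51 49,14,54
378 4,-41,113 9,20,41 15,20,41 21,17,44 26,16,45 32,16,45 38,15,46 44,18,41 51,28,30
382 4,-46,111 9,13,40 15,14,40 20,12,42 26,14,38 33,26,24 39,24,26 44,22,29 50,22,29
386 4,-50,108 9,30,12 15,15,30 20,16,28 27,21,22 33,22,20 38,15,29 43,0,46 50,18,25
390 4,-52,103 9,22,12 15,25,9 21,26,8 27,28,5 33,31,1 38,12,24 42,-7,47 50,15,19
394 4,-54,98 8,17,10 14,15,12 20,18,9 26,19,7 33,24,0 39,24,0 42,-12,46 50,8,19
```

Clamp A's red jaw tip is inside the basket at about x=3..10, y=13..42 mm and dips to z≈26 mm. It crosses the far wall close to the rim. I'll grip with a narrow opening and probe with a small lift while watching the force.

```bash
python3 - <<'E'
from h import *
a=np.deg2rad(-27); ex=np.array([np.cos(a),np.sin(a)]);ey=np.array([-np.sin(a),np.cos(a)])
V=[]
for n in("side0","top0","w1"):
    P=np.load(n+".npz")["p"].reshape(-1,3);P=P[~np.isnan(P).any(1)];b=np.c_[(P[:,:2]-[.425,-.167])@ex,(P[:,:2]-[.425,-.167])@ey,P[:,2]]
    k=(abs(b[:,2]-.117)<.007)&(abs(b[:,0])<.012)&(abs(b[:,1])<.045)&(abs(b[:,1])>.013); v=np.polyfit(b[k][:,1],b[k][:,0],1); print(n,k.sum(),v); V.append(v)
v=np.mean(V[1:],0); yaw=a-np.arctan(v[0]); print("yaw",np.rad2deg(yaw))
xy=np.array([.425,-.167])+ex*v[1]*.5
o=list(ori(yaw))[0]
manip.set_gripper(.044,30)
manip.move_linear([*xy,.20],.2,o); manip.move_linear([*xy,.1285],.08)
s0=manip.state(); manip.set_gripper(0.0,30); manip.dwell(.3); s1=manip.state()
print(xy,s1["gripper_width"],s0["contact_force"],s1["contact_force"],s1["tool_pos"])
for i in range(4):
    p=s1["tool_pos"]+[0,0,.0015*(i+1)]; manip.move_linear(p,.03); s=manip.state(); print(s["tool_pos"][2].round(4),s["contact_force"].round(2),s["moment"].round(3))
    if np.linalg.norm(s["contact_force"]-s1["contact_force"])>8: break
c=cap("side"); cv2.imwrite("pics/s2.png",cv2.resize(c["image"][270:470,210:430],(800,727))[:600]); np.savez("s2.npz",p=cloud(c),im=c["image"]); print(s["clock"])
E
```

```text
side0 117 [-0.04728582  0.00035892]
top0 87 [-0.04917345 -0.00012257]
w1 594 [-0.04776741 -0.00181115]
yaw -24.22502095149435
[ 0.42456926 -0.16678053] 0.021190317950397084 [ 0.15054099 -0.04254419 -0.58591746] [1.53228852 0.75172915 2.0933728 ] [ 0.42488744 -0.16676054  0.12878636]
0.1296 [-0.8   1.12 -2.97] [-0.036 -0.058  0.049]
0.1316 [ 0.43  0.04 -3.01] [-0.055  0.01  -0.065]
0.1334 [-0.78 -0.16 -3.92] [ 0.043  0.019 -0.019]
0.1349 [-0.07 -0.04 -3.5 ] [-0.03   0.018  0.049]
7.3167
```

View pics/s2.png

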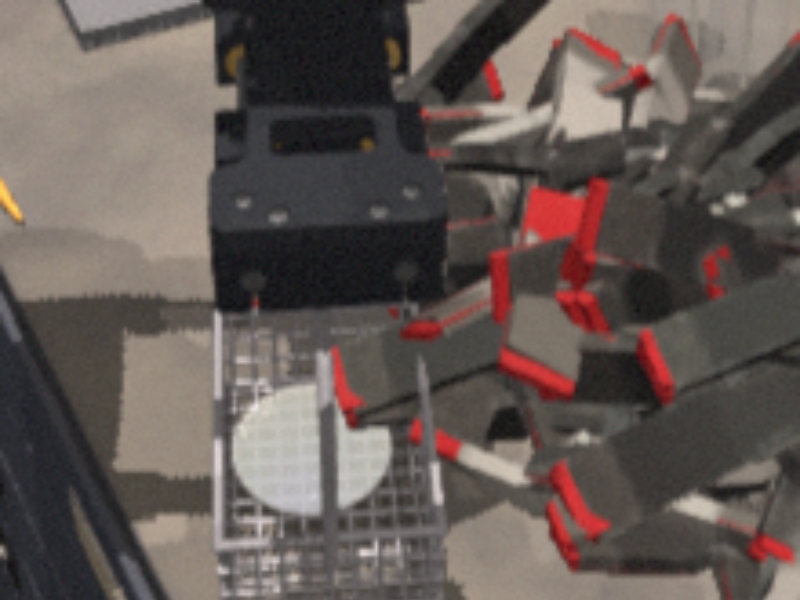

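The pinch is good: width is 21 mm and the load is about 3 N, which fits the basket and lens. The basket is up 6 mm with no contact force. The clamp tip is still at side pixel about (308,381), where it was before. I'll continue lifting in small monitored steps and check whether the clamp moves.

```bash
python3 - <<'E'
from h import *
def redm(im):
    h=cv2.cvtColor(im,cv2.COLOR_BGR2HSV); m=((h[...,0]<8)|(h[...,0]>172))&(h[...,1]>120); k=m[362:392,298:340]; v,u=np.nonzero(m[362:390,299:312]); return k.sum(),u.mean()+299,v.mean()+362
print(redm(np.load("side0.npz")["im"]),redm(np.load("s2.npz")["im"]))
p0=manip.state()["tool_pos"]; f0=np.array([0,0,-3.3])
for i in range(8):
    manip.move_linear(p0+[0,0,.003*(i+1)],.06); s=manip.state(); print(s["tool_pos"][2].round(4),s["contact_force"].round(2),s["moment"].round(3))
    if np.linalg.norm(s["contact_force"]-f0)>5: print("STOP"); break
c=cap("side"); print(redm(c["image"])); cv2.imwrite("pics/s3.png",cv2.resize(c["image"][270:470,210:430],(800,727))[:600]); print(s["clock"])
E
```

```text
(np.int64(131), np.float64(304.2631578947368), np.float64(376.8421052631579)) (np.int64(129), np.float64(304.4266666666667), np.float64(377.24))
0.1382 [-0.07 -0.24 -3.44] [ 0.01  -0.039  0.062]
0.1412 [ 0.6   0.01 -2.78] [ 0.016 -0.026  0.   ]
0.1442 [ 0.96  0.65 -2.81] [-0.09  -0.059  0.042]
0.1471 [-0.2   0.15 -2.69] [-0.016 -0.078  0.012]
0.1502 [-0.76 -0.03 -2.47] [ 0.012 -0.064  0.04 ]
0.1531 [-0.56  0.39 -2.85] [-0.049 -0.093  0.028]
0.1562 [ 0.37  0.14 -2.05] [-0.054 -0.026  0.004]
0.1592 [ 0.79 -0.1  -2.83] [-0.004  0.024  0.046]
(np.int64(50), np.float64(302.75), np.float64(371.05))
9.3667
```

View pics/s3.png

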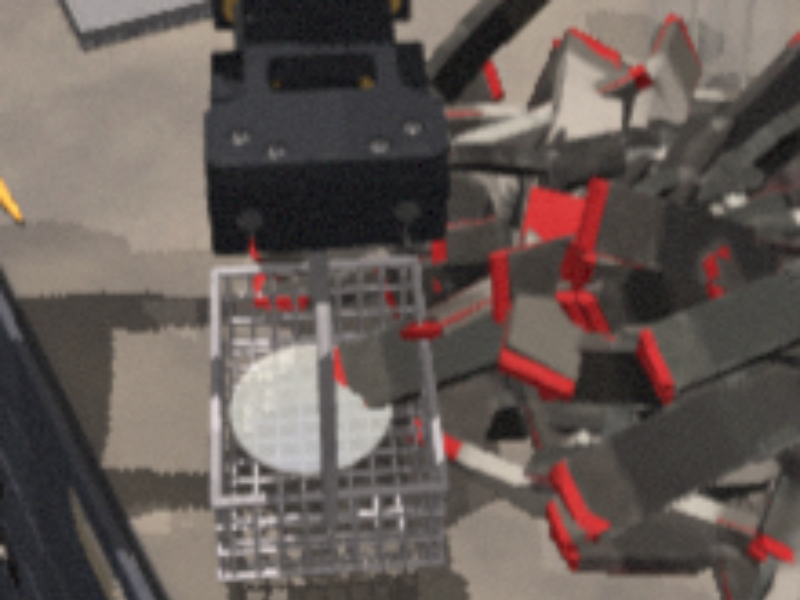

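The clamp now shows through the risen basket: the lens covers its lower edge, there is no contact force, and it hasn't moved. So the clutter is not solid. Next I'll carry the basket to staging in front of the hook tip and measure the bar against the hook.

```bash
python3 - <<'E'
from h import *
P=np.load("top0.npz")["p"][205:295,225:300].reshape(-1,3); q=P[(abs(P[:,2]-.174)<.008)&(P[:,0]>.505)&(P[:,0]<.60)]; f=np.polyfit(q[:,0],q[:,1],1)
yaw=np.arctan(f[0]); print("arm n",len(q),"yaw",np.rad2deg(yaw),"z",np.median(q[:,2]),"y at .5286",np.polyval(f,.5286))
ex=np.array([np.cos(yaw),np.sin(yaw)]); tip=np.array([.4937,.2239]); seat=tip+.035*ex; print("seat",seat)
np.save("seat.npy",[*seat,yaw])
st=seat-.115*ex
o=list(ori(yaw))[0]
p=manip.state()["tool_pos"]
manip.move_linear([p[0]-.02,p[1],.25],.15)
manip.move_linear([*st,.25],.15,o); manip.move_linear([*st,.2235],.08); manip.dwell(.5)
s=manip.state(); print(s["clock"],s["tool_pos"],s["contact_force"],s["joint_pos"].round(2),s["gripper_width"])
c=cap("side"); cv2.imwrite("pics/s4.png",cv2.resize(c["image"][60:300,120:420],(750,600))); np.savez("s4.npz",p=cloud(c),im=c["image"],T=c["T"],K=c["intrinsics"])
c=cap("top"); np.savez("t4.npz",p=cloud(c),im=c["image"],T=c["T"],K=c["intrinsics"])
for n in("s4","t4"):
    P=np.load(n+".npz")["p"].reshape(-1,3);P=P[~np.isnan(P).any(1)];d=P[:,:2]-st;b=np.c_[d@ex,d@[-ex[1],ex[0]],P[:,2]]
    k=(abs(b[:,2]-.212)<.012)&(abs(b[:,0])<.02)&(abs(b[:,1])<.055); print(n,"bar",k.sum(),b[k].mean(0) if k.sum() else "", np.polyfit(b[k][:,1],b[k][:,0],1) if k.sum()>20 else "")
    k=(b[:,2]>.125)&(b[:,2]<.155)&(abs(b[:,0])<.06)&(abs(b[:,1])<.07); print("  rim",k.sum(),b[k].min(0).round(3),b[k].max(0).round(3))
E
```

```text
arm n 598 yaw -4.653954363178831 z 0.17468700985433866 y at .5286 0.222368963603082
seat [0.5285846  0.22106019]
13.975 [0.41406388 0.23046299 0.2237089 ] [ 0.47592197  0.21006125 -2.45744965] [ 0.46 -0.11  2.04  0.    1.22 -1.03] 0.021959445919120753
s4 bar 76 [ 0.0002463  -0.03109386  0.21150689] [-0.01316801 -0.00016315]
  rim 612 [-0.042 -0.06   0.125] [0.044 0.059 0.155]
t4 bar 33 [ 0.0002416  -0.03977526  0.21118505] [-0.04285139 -0.00146282]
  rim 64 [-0.042 -0.045  0.138] [ 0.043 -0.001  0.146]
```

View pics/s4.png

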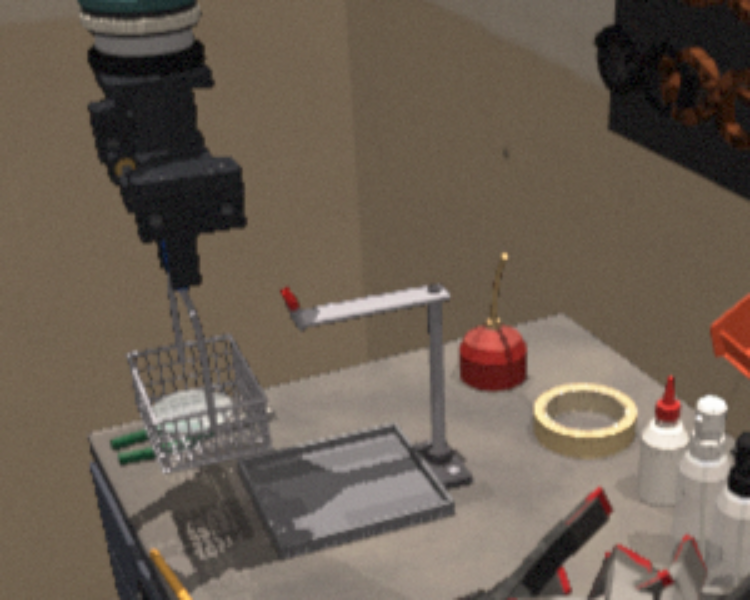

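The bar is measured at 0.2115 m high, 15 mm above the tip. The bow at crop (195,340) is in line with the arm and the lens is in the basket. Now I'll thread it on and lower it under force watch.

```bash
python3 - <<'E'
from h import *
x,y,yaw=np.load("seat.npy"); z=manip.state()["tool_pos"][2]; ex=np.array([np.cos(yaw),np.sin(yaw)]); seat=np.array([x,y])
for k in(-.075,-.04,0.0):
    manip.move_linear([*(seat+k*ex),.2235],.07); s=manip.state(); print(k,s["contact_force"].round(2))
    if abs(s["contact_force"][:2]).max()>6: raise SystemExit("contact")
manip.move_linear([*seat,.194],.06); manip.dwell(.3)
for zz in np.arange(.1925,.184,-.001):
    manip.move_linear([*seat,zz],.03); manip.dwell(.1); s=manip.state(); print(s["tool_pos"].round(4),s["contact_force"].round(2))
    if s["contact_force"][2]>0: break
print(s["clock"])
c=cap("side"); cv2.imwrite("pics/s5.png",cv2.resize(c["image"][110:290,190:350],(660,600)))
E
```

```text
-0.075 [-0.44  0.3  -2.72]
-0.04 [-0.19  0.28 -3.07]
0.0 [-0.1  -0.27 -4.15]
[0.5285 0.221  0.1925] [-0.69  0.11 -4.36]
[0.5286 0.2211 0.1915] [-0.75 -0.23 -3.44]
[0.5286 0.2211 0.1905] [-0.69 -0.56 -2.15]
[0.5286 0.2211 0.1895] [ 0.5  -0.83 -3.44]
[0.5286 0.2211 0.1885] [-0.06  0.91 -3.07]
[0.5286 0.2211 0.1875] [ 0.38  0.83 -2.64]
[0.5287 0.2211 0.1873] [-2.29 -1.89  3.87]
19.5667
```

View pics/s5.png

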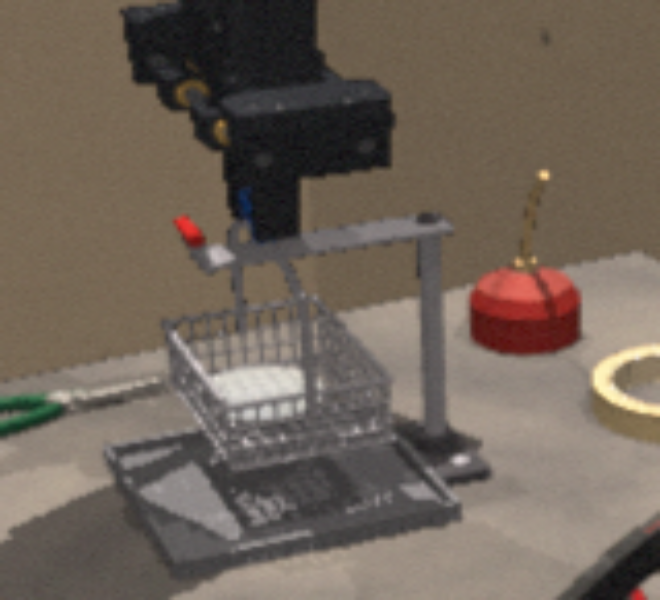

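The bar touches down at TCP z 0.187 (0.189 was predicted). The bow is over the arm, the lens is at crop (260,390) and the basket is over the tray. I'll release and retreat straight up.

```bash
python3 - <<'E'
from h import *
x,y,yaw=np.load("seat.npy")
p=manip.state()["tool_pos"]
for w in(.024,.028,.034,.05): manip.set_gripper(w,10)
manip.dwell(.5); s=manip.state(); print(s["gripper_width"],s["contact_force"].round(2))
manip.move_linear(p+[0,0,.05],.06); manip.move_linear(p+[0,0,.13],.15); manip.dwell(1.5)
ex=np.array([np.cos(yaw),np.sin(yaw)]);seat=np.array([x,y])
for t in range(2):
    c=cap("side");P=cloud(c).reshape(-1,3);P=P[~np.isnan(P).any(1)];d=P[:,:2]-seat;b=np.c_[d@ex,d@[-ex[1],ex[0]],P[:,2]]
    k=(abs(b[:,2]-.105)<.012)&(abs(b[:,0])<.06)&(abs(b[:,1])<.07); q=b[k]
    for nm,m in(("-x",q[:,0]<-.036),("+x",q[:,0]>.036),("-y",q[:,1]<-.052),("+y",q[:,1]>.052)): print(nm,m.sum(),"rim top z",np.percentile(q[m][:,2],97).round(4) if m.any() else "")
    print("ext",np.percentile(q,[1,99],axis=0).round(3).tolist())
    h=cv2.cvtColor(c["image"],cv2.COLOR_BGR2HSV); m=(cv2.inRange(h,(100,120,60),(125,255,255))>0); m[:, :200]=0;m[:,330:]=0;v,u=np.nonzero(m); print("grip px",u.mean(),v.mean(),len(u)); pg=cloud(c)[m]; pg=pg[np.isfinite(pg[:,0])&(pg[:,2]>.17)]; dd=pg[:,:2]-seat; print("grip in stand axes",np.median(dd@ex),np.median(dd@[-ex[1],ex[0]]),np.median(pg[:,2]),pg[:,2].max())
    if t==0: manip.dwell(1)
cv2.imwrite("pics/s6.png",cv2.resize(c["image"][110:290,190:350],(660,600))); print(manip.state()["clock"])
E
```

```text
0.04999966811920701 [ 0.14 -0.67  0.54]
-x 102 rim top z 0.1073
+x 108 rim top z 0.1076
-y 152 rim top z 0.1121
+y 93 rim top z 0.1115
ext [[-0.041, -0.06, 0.093], [0.043, 0.058, 0.115]]
grip px 252.58389261744966 170.5503355704698 149
grip in stand axes -0.0019340518810076332 -0.008829625854633719 0.20826971193184296 0.2222286667072561
-x 100 rim top z 0.1073
+x 106 rim top z 0.1076
-y 147 rim top z 0.1118
+y 93 rim top z 0.1155
ext [[-0.041, -0.059, 0.093], [0.043, 0.058, 0.115]]
grip px 252.5958904109589 170.53424657534248 146
grip in stand axes -0.0018189914576984705 -0.008713194249644987 0.20886029674878712 0.22224947523553162
25.65
```

View pics/s6.png

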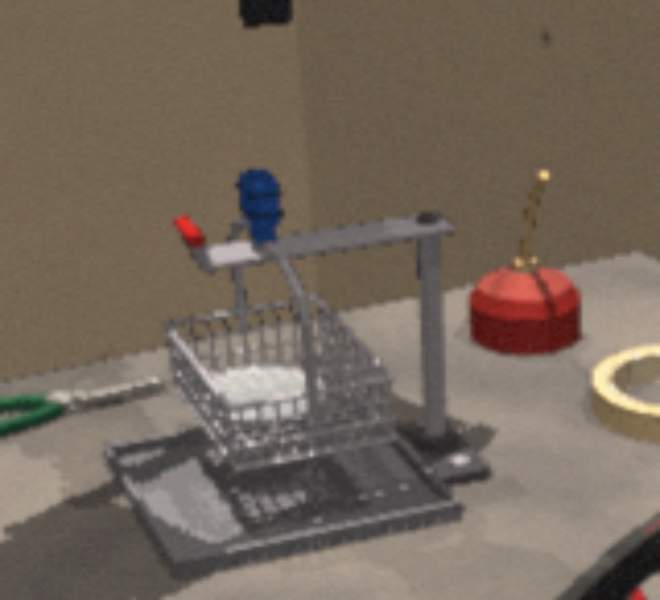

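The basket hangs still: the grip moved less than 0.1 px over 1 s. The ±x rims agree to 0.3 mm, the lens is inside and the gripper is well clear. I'm handing in.

```bash
python3 -c "
from cell import order; print(order.close_job())"
```

```text
the job is handed in; nothing more can be done
None
```

The basket now hangs by its bow handle on the hook of the drip stand, over the tray with the handle crosswise and the lens inside. I pinched the blue grip, lifted and carried the basket round to the hook, threaded the bow over the red tip and lowered it until the bar touched. Then I let go and backed straight up. I handed in at about 26 s of the 43 s allowed.

**Last checks:**
- **Still:** the grip moved less than 0.1 px between two pictures taken 1 s apart, with the gripper about 13 cm clear.
- **Level:** the rims on the ±x sides agree to 0.3 mm. On the ±y sides they agree to 0.6 mm in the first picture and 3.7 mm in the second. I took the second as depth noise, since the grip did not move.
- **Position:** the bar sits about 2 mm from the aimed hook seat along the arm.
- **Contact:** the force readings I printed stayed under about 5 N. They were sampled after each step, so a short peak between steps would not show.

**Disagreements:**
- **Clamp in the basket:** one clamp from the pile appeared to reach into the basket under the handle. Lifting past it gave no contact force and the basket passed through it in the pictures, so it does not seem to be solid.
- **Touch-down height:** the bar touched about 1.5 mm lower than predicted, within the calibration.

I did not measure the bystanders again at the end. The oil can, tape roll and pliers looked unmoved in the last picture, and the glue bottle was outside it.

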